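# Set the preload screw of a microscope slide stage

### The job

On the low linear slide that carries the black specimen puck, turn the wing-headed preload screw clockwise (seen from above) until it bottoms, then back it off an eighth of a turn (45 degrees) and let go of it. Leave the round lock knob at the slide's other end unturned and the specimen where it sits on the carriage.

Things in the scene. Friction and masses are not known exactly. Their poses are not given: they have to be found in the camera images.
- preload_screw_grip (a point): Mid-grip of the dark wing screw upright on the slide's end block nearest the robot. Grip: upright bar 48 long, 12 thick, 30 high; this point is on the screw's axis, 96 above the table, 46 above the block, 15 below the bar's top; nothing else near is as high. x axis: along the bar to its pointer end (round nose, white stripe); z up; they turn with it. The press's wing screw is longer, 51 higher (all mm).
- preload_screw (a joint): Angle (rad), growing clockwise seen from above. 0 = bottomed on a hard stop: pointer at the one long tick, towards the carriage. Negative = backed off by that much; starts 1.1 to 1.45 short of the bottom, so one grasp does. Other ticks on the block are 45 degrees apart. Turns easily (0.06 N m), does not rise or fall, stays where left.
- lock_knob (a joint): Angle (rad, 0 at the start) of the round knurled lock knob, 32 mm across, top 61 mm above the table, on the slide's far end, 206 mm from the preload screw. Leave it alone. The slide is a low black and aluminium stage fixed to the table, 270 x 100 mm, lying within 23 degrees of straight ahead of the robot.
- specimen_mid (a point): Centre of the specimen: black round puck 30 mm across, 18 mm high, a small metal face on top, loose on the slide's aluminium carriage about 118 mm from the preload screw; its top is 60 mm above the table. Leave it there. Similar pucks lie in a white tray.

How it is judged (in metres and radians):
On the way:
1. the preload screw is turned clockwise until it bottoms (within 0.1 rad of the stop) (value of joint preload_screw above -0.1 rad), for 0.2 s.
At the end, for the whole second after the job is handed in: After bottoming, the preload screw stands backed off 45 degrees from the bottom, within 15 degrees (joint between -1.047 and -0.524 rad); the lock knob is within 0.2 rad of its start and the specimen within 10 mm of its place (value of joint preload_screw between -1.047 and -0.524 rad and value of joint lock_knob between -0.2 and 0.2 rad and distance of specimen_mid from where it was at the start of the episode below 0.01 m); the robot touches nothing.
It fails at once if the lock knob is turned more than about 11 degrees (value of joint lock_knob above 0.2 rad or value of joint lock_knob below -0.2 rad).
It fails at once if the specimen is shifted more than 10 mm (distance of specimen_mid from where it was at the start of the episode above 0.01 m).
It also fails if it takes over 32 s, if anything falls off the work surface, if the arm or the gripper's body presses on something with over 40 N, if the wrist force passes 120 N, or if a joint passes its speed limit or range.

### The arm

A 6-joint arm with a two-finger parallel gripper is mounted at the origin on the work surface. World frame = base frame: x ahead of the robot, y to its left, z up, the work surface at z = 0. Lengths are in mm, angles in rad, forces in N, time in s.
With the tool pointing down it reaches from about 375 to 925 mm from the base axis. Payload 5.7 kg.
Tool frame: the origin (TCP) lies at the very end of the fingers, on their centre line; the grasp point (between the pads) lies 19 mm behind it; z points along the fingers, y is the line along which they close (so a half turn about z gives the same grasp; the last joint's range is limited). The gripper opens to 85 mm and grips with 20 to 120 N. Pads are 22 mm wide; open, the fingers measure 114 mm over their backs; the gripper's body (76 mm by 85 mm) begins 54 mm behind the grasp point. The pads swing forward as they close: fully open they stand 13 mm farther back than shut.
Start: joints at [1.102, 0.359, 1.51, -0, 1.272, -0.115], TCP at [207.87, 562.808, 231.267] pointing down, gripper open.
Joint ranges: [-2.97, 2.97], [-1.01, 2.36], [0.21, 2.38], [-0.96, 4.11], [0.2, 2.71], [-2.98, 2.98]. Speed limits (rad/s): [2.39, 2.39, 3.14, 3.14, 3.14, 3.14].

### API

Orientations are given as [roll, pitch, yaw] about the fixed x, y, z axes, in that order (R = Rz(yaw) Ry(pitch) Rx(roll)).
In Python, from station import * gives the robot as it stands.
- The arm moves only by the tool step_arm, never from a script. Its argument "targets" is a list of rows, each an object with "offset": the shift along the tool's x, y, z in mm, a list of three; "twist": the turn about the tool's z in degrees; "grip": the finger opening in mm, from 0 to 85.4. A call has 1 to 12 rows; each row is the pose to reach, as a shift and turn from the pose commanded when the call began, along the tool's axes at that moment; what a row does not reach only later rows make up. A row lasts 1/10 s, in which the tool goes at most 50 mm and 8.59 degrees, less where a joint would pass 70% of its speed; a pose out of reach is approached as far as the arm can. A call with a gripper value outside its range is refused whole. The fingers move at their own pace and stop on an object; "grip_force" is the grip in N (left out, the last holds). Time passes only in rows, so rows that repeat a pose let the fingers close. It gives the time, the measured TCP pose, the force, the opening and the grip force at its end, in the units of the state.
- read_state(): the state, without advancing time (a new reading comes with each control period).
- get_image(name): name is "scene" or "top" or "wrist"; returns a dict with "image" (400x640x3 uint8, blue, green, red), "K" (3x3 intrinsics, pixels), "rvec" (rotation vector, rad) and "tvec" (3), from world to camera coordinates, as OpenCV has them; the wrist camera has in their place "mount" (4x4, takes a point from camera to tool coordinates, whose origin is the TCP and whose axes are the flange's). Camera axes: x right, y down, z forward; pixel columns grow to the right and rows downward; lengths in mm; the calibration is good to about 2 mm. A picture is of the moment at which its call begins: read the wrist's pose just before it. There is no depth.
- finish_job(): hands the job in; it is judged then, once.
Trained networks look in a picture, given as the dict that the camera call returned (one of the last four; its "shot" number tells which), for a name from the list of things; names that differ only in an ending like _2 or _b are one class to them, and where a whole thing is asked for, a point or a joint stands for the part that bears it (a point fixed in the world has none). Each returns a list of dicts, best first, with "p" (0 to 1); they miss things now and then, are a little off and sometimes report something else, mostly with a low value. They report only what shows in the picture. A call takes as long as a camera call.
- spot_in(picture, label): "at" ([x, y, z] in mm, in world coordinates, good to about 4 mm: the middle of the surface that is visible of it).
- mark_of(picture, label): "at" ([x, y, z] in mm, in world coordinates, good to about 4 mm: a listed point, or the origin of a listed thing).
The state is a dict: "time_s": time; "joint_positions": joint angles; "joint_velocities": joint speeds; "joint_efforts": joint torques, N m; "eef_pos": TCP position; "orientation": TCP orientation; "force": force on the tool from outside, world axes, zero at the start; "ft_torque": the same for the moment, N m; "finger_gap": finger opening in mm; "gripper_force": force on a finger pad.
Only numpy, scipy, OpenCV 4.12 (cv2) and the standard library are available. Lean on these libraries where they do the work, as an engineer would, in place of code of your own. Each camera call takes 0.05 s, during which the arm holds its last target. There are 200 camera calls.

## Working session

There is one attempt and no reset: what is moved stays moved. The work goes in short steps, Python scripts to look and compute and a tool call to move; the robot and the scene stay as the last step left them, time stands still between calls to the robot, and variables do not carry over. Pictures are saved under pics/ and viewed, at most 10 in all, crops included, and the job is handed in when it is done.

Besides the shell and the picture viewer there is one more tool, called as a command line: name --argument value ..., lists and objects as JSON in quotes. step_arm: Moves the arm, as the interface text tells. Its arguments: {"type":"object","properties":{"targets":{"type":"array","items":{"type":"object","properties":{"offset":{"type":"array","items":{"type":"number"}},"twist":{"type":"number"},"grip":{"type":"number"}}}},"grip_force":{"type":"number"}},"required":["targets"]}

```bash
mkdir -p pics
python3 - <<'E'
from station import *
import cv2
s=read_state();print(s['time_s'],s['eef_pos'],s['orientation'],s['finger_gap'])
for n in ['top','scene']:
    p=get_image(n);cv2.imwrite(f'pics/{n}0.png',p['image'])
    for l in ['preload_screw_grip','specimen_mid','lock_knob']:
        print(n,l,[(r['at'],r['p']) for r in mark_of(p,l)[:3]])
    print([(r['at'],r['p']) for r in spot_in(p,'preload_screw')[:3]])
E
```

```text
0.0 [207.56746706 562.22339691 230.45597981] [-3.13978602e+00 -2.15673435e-04  2.78782080e+00] 85.27961805706298
top preload_screw_grip [([428.3, -188.7, 93.7], 0.84)]
top specimen_mid [([542.3, -191.1, 55.8], 0.51)]Traceback (most recent call last):
  File "<stdin>", line 7, in <module>
ValueError: it knows: preload_screw_grip, specimen_mid
```

View pics/top0.png

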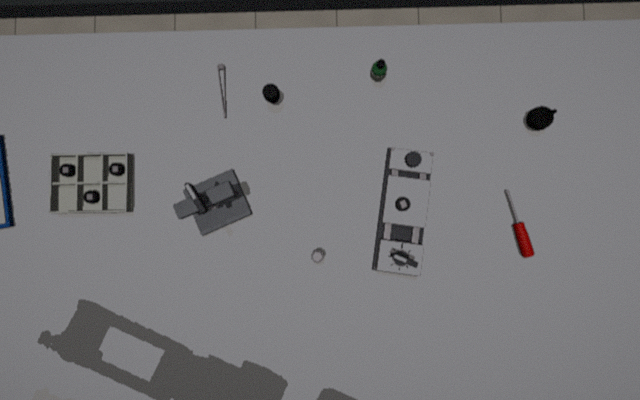

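The top view shows the slide at px (375–433, 148–275): wing screw at (403,258), specimen at (403,204) and lock knob at (413,159). The network's marks agree with this. Next I'll zoom in on the screw.

```bash
cat > h.py <<'E'
from station import *
import cv2, numpy as np
from scipy.spatial.transform import Rotation as R
def offs(target, s=None):
    s=s or read_state()
    return R.from_euler('xyz',s['orientation']).as_matrix().T@(np.array(target)-s['eef_pos'])
def on_plane(p,uv,z,T=None):
    if T is None:
        Rm=cv2.Rodrigues(np.array(p['rvec'],float))[0]; c=-Rm.T@np.array(p['tvec'],float).ravel(); Rw=Rm.T
    else: Rw,c=T[:3,:3],T[:3,3]
    d=Rw@np.linalg.inv(p['K'])@np.array([*uv,1.]); return c+d*(z-c[2])/d[2]
def wrist_T(s,p):
    T=np.eye(4);T[:3,:3]=R.from_euler('xyz',s['orientation']).as_matrix();T[:3,3]=s['eef_pos']
    return T@np.array(p['mount'])
E
python3 - <<'E'
from h import *
p=get_image('top')
c=cv2.resize(p['image'][140:285,360:450],None,fx=4,fy=4,interpolation=cv2.INTER_CUBIC);
q=get_image('scene')
for im in (p,q): print([(r['at'],r['p']) for l in ['preload_screw_grip','specimen_mid'] for r in mark_of(im,l)[:2]])
s=cv2.resize(q['image'],(440,275))
o=np.zeros((580,800,3),np.uint8);o[:,:360]=c;o[:275,360:]=s[:,:440];cv2.imwrite('pics/a.png',o)
print(on_plane(p,(413,159),61),on_plane(p,(403,258),96))
for w in [(450,300,250),(428,-189,250)]: print(offs(w))
s=read_state();T=wrist_T(s,get_image('wrist'));print(np.round(T-np.r_[np.c_[np.zeros((3,3)),s['eef_pos']],np.zeros((1,4))],2))
E
```

```text
[([429.3, -186.5, 95.4], 0.6), ([541.8, -193.5, 52.2], 0.55)]
[([432.6, -189.7, 97.1], 0.96), ([541.5, -190.9, 49.2], 0.64)]
[ 630.7688981  -218.49990273   61.        ] [ 431.99731907 -185.75439156   96.        ]
[-318.20095399 -162.59788552  -18.78094397]
[-466.97124076 -628.93723178  -18.65483524]
[[ 3.5000e-01  8.9000e-01  2.9000e-01 -7.4840e+01]
 [ 9.4000e-01 -3.3000e-01 -1.1000e-01  2.8010e+01]
 [-0.0000e+00  3.1000e-01 -9.5000e-01  1.4219e+02]
 [ 0.0000e+00  0.0000e+00  0.0000e+00  1.0000e+00]]
```

View pics/a.png

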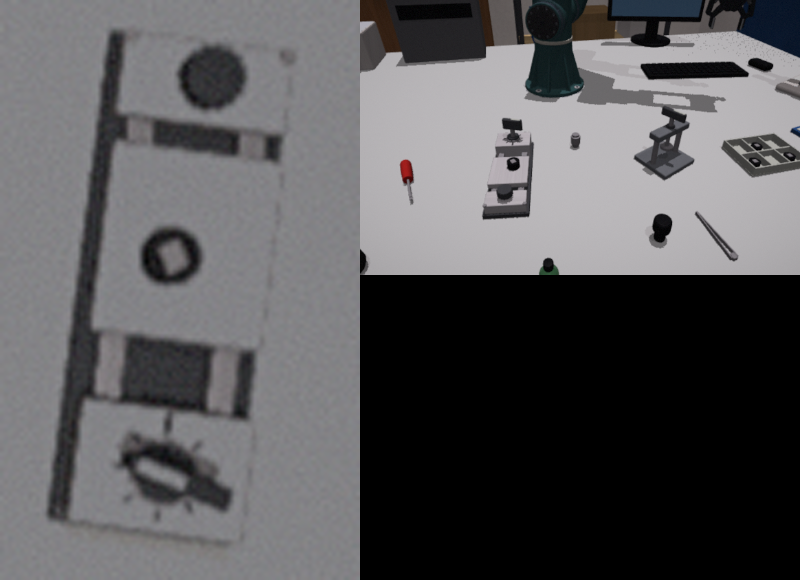

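The zoomed top view shows the long tick pointing up at (168,418). The bar runs from (120,450) to (230,495), with its pointer end up and left, about 76° short of the tick. I'll move above the screw with tool x towards the pointer.

step_arm --targets '[{"offset": [-318, -163, -19], "twist": 90}, {"offset": [-318, -163, -19], "twist": 90}, {"offset": [-318, -163, -19], "twist": 90}, {"offset": [-318, -163, -19], "twist": 90}, {"offset": [-318, -163, -19], "twist": 90}, {"offset": [-318, -163, -19], "twist": 90}, {"offset": [-318, -163, -19], "twist": 90}, {"offset": [-467, -629, -19], "twist": 90}, {"offset": [-467, -629, -19], "twist": 90}, {"offset": [-467, -629, -19], "twist": 90}, {"offset": [-467, -629, -19], "twist": 90}, {"offset": [-467, -629, -19], "twist": 90}]'

```text
validation failed for argument at $.ta...
```

```bash
python3 -c "
from h import *
s=read_state();print(s['time_s'],s['eef_pos'],s['orientation'],s['joint_positions']);print(offs((430,-188,240)))"
```

```text
0.5 [207.8412739  562.79110676 231.23048302] [-3.14140448e+00 -4.88745365e-05  2.78778372e+00] [ 1.10191330e+00  3.58837745e-01  1.51043618e+00  2.81899446e-05
  1.27251127e+00 -1.15082386e-01]
[-468.52683316 -627.31654839   -8.67437168]
```

step_arm --targets '[{"offset": [-318, -163, -19], "twist": 90, "grip": 85}, {"offset": [-318, -163, -19], "twist": 90, "grip": 85}, {"offset": [-318, -163, -19], "twist": 90, "grip": 85}, {"offset": [-318, -163, -19], "twist": 90, "grip": 85}, {"offset": [-318, -163, -19], "twist": 90, "grip": 85}, {"offset": [-318, -163, -19], "twist": 90, "grip": 85}, {"offset": [-318, -163, -19], "twist": 90, "grip": 85}, {"offset": [-467, -629, -19], "twist": 90, "grip": 85}, {"offset": [-467, -629, -19], "twist": 90, "grip": 85}, {"offset": [-467, -629, -19], "twist": 90, "grip": 85}, {"offset": [-467, -629, -19], "twist": 90, "grip": 85}, {"offset": [-467, -629, -19], "twist": 90, "grip": 85}]' --grip_force 40

```text
time_s: 1.7
eef_pos: [435.8, 53.8, 250.4]
orientation: [3.141, -0.0, 1.215]
force: [1.7, -1.1, 0.5]
finger_gap: 84.7
gripper_force: 0.0
```

step_arm --targets '[{"offset": [-229, 79, 10], "twist": 0, "grip": 85}, {"offset": [-229, 79, 10], "twist": 0, "grip": 85}, {"offset": [-229, 79, 10], "twist": 0, "grip": 85}, {"offset": [-229, 79, 10], "twist": 0, "grip": 85}, {"offset": [-229, 79, 10], "twist": 0, "grip": 85}, {"offset": [-229, 79, 10], "twist": 0, "grip": 85}, {"offset": [-229, 79, 10], "twist": 0, "grip": 85}]'

```text
time_s: 2.4
eef_pos: [430.6, -187.2, 240.0]
orientation: [-3.141, -0.0, 1.214]
force: [-0.5, 0.2, 1.0]
finger_gap: 84.9
gripper_force: 0.0
```

Run:
```python
from h import *
for i in range(2):
    s=read_state();p=get_image('wrist');print(s['eef_pos'],s['orientation'])
    for l in ['preload_screw_grip','specimen_mid']:print([(r['at'],r['p']) for r in mark_of(p,l)[:2]])
T=wrist_T(s,p)
def proj(P): 
    c=np.linalg.inv(T)@np.r_[P,1]; u=p['K']@c[:3]; return u[:2]/u[2]
print(proj((430,-188,96)),proj((430,-188,50)))
cv2.imwrite('pics/w1.png',p['image'])
```

```text
[ 430.64807078 -187.22845292  240.02369575] [-3.14116487e+00 -3.90052605e-04  1.21427783e+00]
[([432.1, -189.1, 92.8], 0.93)]
[([542.6, -196.4, 53.9], 0.83)]
[ 430.7037079  -185.23856797  240.06784492] [-3.14105454e+00 -3.80074623e-04  1.21822145e+00]
[([433.9, -184.5, 95.3], 0.75)]
[([540.3, -195.7, 51.7], 0.83)]
[318.29481369 191.95773619] [318.36027461 180.29556393]
```

View pics/w1.png

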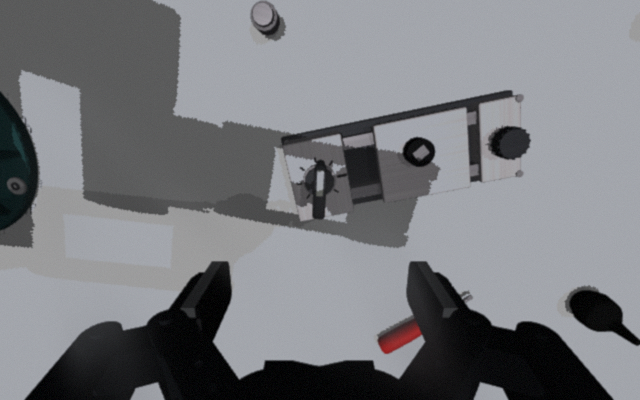

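The wrist view shows the bar upright in the image from (320,160) to (319,217), with its white-striped pointer end up. That matches the projected mark at (318,192). I'll refine the centre and angle now.

Run:
```python
from h import *
s=read_state();p=get_image('wrist');T=wrist_T(s,p)
a=[on_plane(p,u,111,T) for u in [(320,159),(319,218)]]
print(a,np.linalg.norm(a[0]-a[1]),offs((a[0]+a[1])/2))
d=a[0]-a[1];print(np.arctan2(d[1],d[0]),s['orientation'][2])
cv2.imwrite('pics/w2.png',cv2.resize(p['image'][140:230,270:370],None,fx=6,fy=6,interpolation=cv2.INTER_CUBIC))
```

```text
[array([ 443.68664488, -156.11850928,  111.        ]), array([ 423.66422636, -208.27918016,  111.        ])] 55.87157442909422 [  3.98988344   1.35421202 129.23655187]
1.2042803098156367 1.2189116412695236
```

View pics/w2.png

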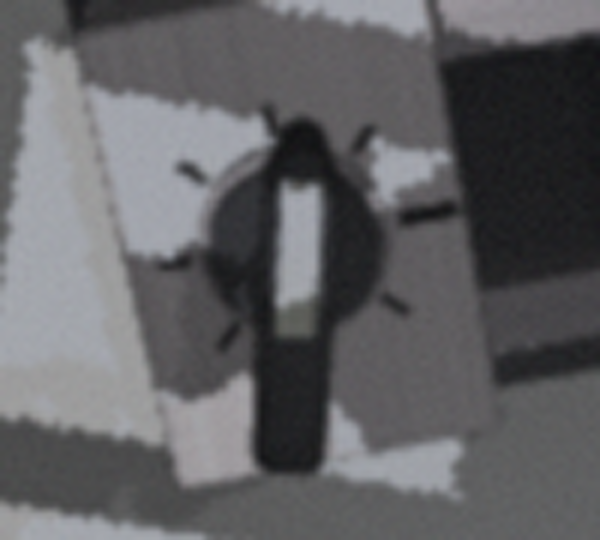

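step_arm --targets '[{"offset": [1.5, 1, 50], "twist": 1.5, "grip": 85}, {"offset": [1.5, 1, 100], "twist": 1.5, "grip": 85}, {"offset": [1.5, 1, 140], "twist": 1.5, "grip": 85}, {"offset": [1.5, 1, 163], "twist": 1.5, "grip": 60}, {"offset": [1.5, 1, 163], "twist": 1.5, "grip": 30}, {"offset": [1.5, 1, 163], "twist": 1.5, "grip": 30}, {"offset": [1.5, 1, 163], "twist": 1.5, "grip": 18}, {"offset": [1.5, 1, 163], "twist": 1.5, "grip": 18}, {"offset": [1.5, 1, 163], "twist": 1.5, "grip": 18}]' --grip_force 30

```text
time_s: 3.65
eef_pos: [433.2, -186.0, 78.3]
orientation: [3.139, 0.001, 1.191]
force: [-0.0, -0.2, -0.3]
finger_gap: 17.9
gripper_force: 0.0
```

step_arm --targets '[{"offset": [0, 0, 0], "twist": 0, "grip": 5}, {"offset": [0, 0, 0], "twist": 0, "grip": 5}, {"offset": [0, 0, 0], "twist": 0, "grip": 5}, {"offset": [0, 0, 0], "twist": 0, "grip": 5}]' --grip_force 30

```text
time_s: 4.05
eef_pos: [431.3, -185.1, 78.0]
orientation: [-3.14, 0.0, 1.191]
force: [-4.4, 2.1, 9.6]
finger_gap: 11.5
gripper_force: 32.8
```

step_arm --targets '[{"offset": [0, 0, 0], "twist": 8, "grip": 5}, {"offset": [0, 0, 0], "twist": 16, "grip": 5}, {"offset": [0, 0, 0], "twist": 24, "grip": 5}, {"offset": [0, 0, 0], "twist": 32, "grip": 5}, {"offset": [0, 0, 0], "twist": 40, "grip": 5}, {"offset": [0, 0, 0], "twist": 48, "grip": 5}, {"offset": [0, 0, 0], "twist": 56, "grip": 5}, {"offset": [0, 0, 0], "twist": 62, "grip": 5}, {"offset": [0, 0, 0], "twist": 62, "grip": 5}]'

```text
time_s: 4.95
eef_pos: [432.9, -187.1, 78.1]
orientation: [3.138, -0.001, 0.106]
force: [-2.7, -5.8, 2.5]
finger_gap: 10.8
gripper_force: 31.7
```

Run:
```python
from h import *
for i in range(2):
    s=read_state();p=get_image('wrist');print(s['time_s'],s['eef_pos'],s['orientation'],s['force'],s['ft_torque'],s['finger_gap'])
cv2.imwrite('pics/w3.png',p['image'])
```

```text
4.95 [ 432.86229202 -187.13761898   78.06565127] [ 3.13842265e+00 -9.90750998e-04  1.06433316e-01] [-2.66317419 -5.83396553  2.49654771] [-0.81529755  0.37977852 -0.07476079] 10.816557011442006
5.0 [ 432.87468898 -187.16851005   78.07158027] [ 3.13840190e+00 -1.01107808e-03  1.08684681e-01] [-3.25502018 -5.2770782   2.36730218] [-0.8667923   0.434386    0.00527884] 11.510518631774955
```

View pics/w3.png

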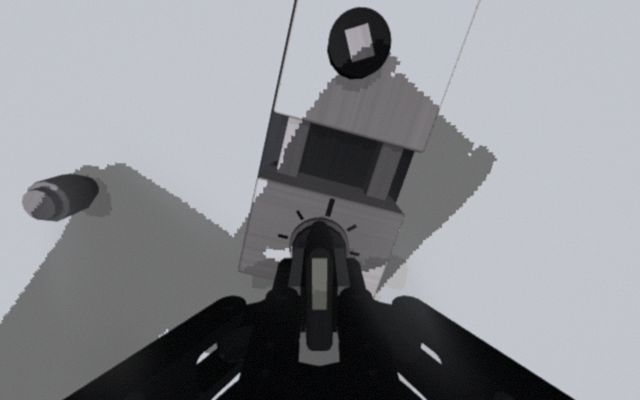

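The bar turned with the gripper and the pointer is about 15° short of the long tick at (331,207). I'll continue gently to the stop.

step_arm --targets '[{"offset": [0, 0, 0], "twist": 5, "grip": 5}, {"offset": [0, 0, 0], "twist": 10, "grip": 5}, {"offset": [0, 0, 0], "twist": 13, "grip": 5}, {"offset": [0, 0, 0], "twist": 15, "grip": 5}, {"offset": [0, 0, 0], "twist": 16, "grip": 5}, {"offset": [0, 0, 0], "twist": 16, "grip": 5}]'

```text
time_s: 5.65
eef_pos: [432.9, -187.8, 78.1]
orientation: [3.138, -0.002, -0.168]
force: [-4.0, -8.2, 1.8]
finger_gap: 11.4
gripper_force: 34.3
```

Run:
```python
from h import *
s=read_state();p=get_image('wrist');print(s['time_s'],s['eef_pos'],s['orientation'],s['force'],s['ft_torque'],s['joint_efforts'],s['finger_gap'])
cv2.imwrite('pics/w4.png',cv2.resize(p['image'][180:340,220:420],None,fx=3,fy=3,interpolation=cv2.INTER_CUBIC))
```

```text
5.65 [ 432.915918   -187.80005089   78.10000901] [ 3.13754231e+00 -1.98725602e-03 -1.68499429e-01] [-3.98443744 -8.16051503  1.80467396] [-1.14984894  0.52264214  0.54183729] [  3.33182707 -42.90084243 -15.68627179   2.45644033   0.43794036
   0.74539024] 11.398747622235945
```

View pics/w4.png

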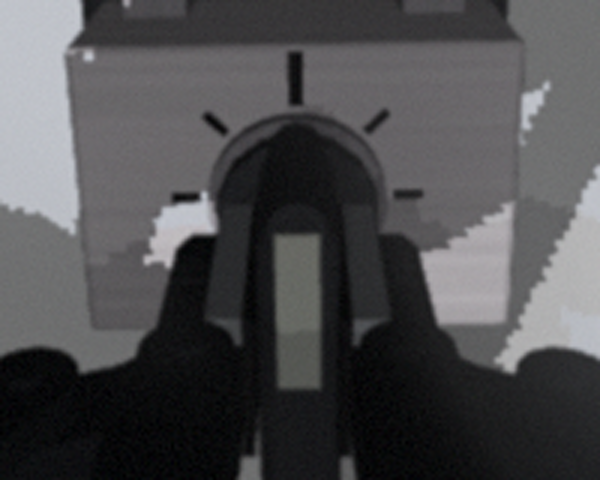

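The pointer lines up with the long tick (295,80 in the crop), and the torque rose from about 0 to 0.54 N m, so the screw is bottomed. I'll press 1° more, hold, then back off 45°.

step_arm --targets '[{"offset": [0, 0, 0], "twist": 1, "grip": 5}, {"offset": [0, 0, 0], "twist": 1, "grip": 5}, {"offset": [0, 0, 0], "twist": 1, "grip": 5}, {"offset": [0, 0, 0], "twist": 1, "grip": 5}]'

```text
time_s: 6.1
eef_pos: [432.9, -187.8, 78.1]
orientation: [3.137, -0.002, -0.184]
force: [-2.7, -7.1, 2.6]
finger_gap: 11.4
gripper_force: 43.1
```

step_arm --targets '[{"offset": [0, 0, 0], "twist": -8, "grip": 5}, {"offset": [0, 0, 0], "twist": -16, "grip": 5}, {"offset": [0, 0, 0], "twist": -24, "grip": 5}, {"offset": [0, 0, 0], "twist": -32, "grip": 5}, {"offset": [0, 0, 0], "twist": -40, "grip": 5}, {"offset": [0, 0, 0], "twist": -46, "grip": 5}, {"offset": [0, 0, 0], "twist": -46, "grip": 5}, {"offset": [0, 0, 0], "twist": -46, "grip": 5}]'

```text
time_s: 6.9
eef_pos: [432.4, -186.0, 78.0]
orientation: [3.14, 0.0, 0.615]
force: [-2.5, -0.6, 5.3]
finger_gap: 11.6
gripper_force: 32.2
```

step_arm --targets '[{"offset": [0, 0, 0], "twist": 0, "grip": 50}, {"offset": [0, 0, 0], "twist": 0, "grip": 50}, {"offset": [0, 0, 0], "twist": 0, "grip": 50}, {"offset": [0, 0, 0], "twist": 0, "grip": 50}, {"offset": [0, 0, -30], "twist": 0, "grip": 50}, {"offset": [0, 0, -70], "twist": 0, "grip": 50}, {"offset": [0, 0, -120], "twist": 0, "grip": 50}, {"offset": [0, 0, -160], "twist": 0, "grip": 50}, {"offset": [0, 0, -160], "twist": 0, "grip": 50}, {"offset": [0, 0, -160], "twist": 0, "grip": 50}]'

```text
time_s: 7.9
eef_pos: [432.8, -185.7, 237.9]
orientation: [3.139, -0.001, 0.615]
force: [-0.5, 0.6, -0.2]
finger_gap: 49.7
gripper_force: 0.0
```

Run:
```python
from h import *
s=read_state();p=get_image('wrist');print(s['eef_pos'],s['force'])
print([(r['at'],r['p']) for r in mark_of(p,'specimen_mid')[:2]])
cv2.imwrite('pics/w5.png',p['image'])
```

```text
[ 432.80138921 -185.7305079   237.88192044] [-0.51021273  0.56201199 -0.21474983]
[([542.1, -195.8, 52.6], 0.93)]
```

View pics/w5.png

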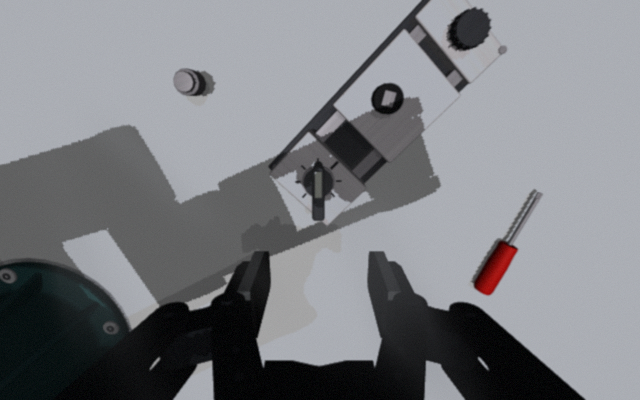

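The bar at (318,185) now points straight up in the image, 45° from the slide axis. The specimen at (387,98) hasn't moved and the gripper is clear, so I'm handing the job in.

```bash
python3 -c "
from station import *
print(finish_job())"
```

```text
the job is handed in; nothing more can be done
None
```

I turned the preload screw clockwise until it bottomed, backed it off about 45° and let go of it; the specimen and lock knob were not touched, and the job is handed in (no verdict was returned).

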